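Tip the vial mixer, then fit its D-shaft knob and hold it pressed

TASK

Swirl the vial in the tilt mixer: lift the mixer's ball-ended lever until the cup leans 45 degrees, keep it there for a second or two, and lower it until it is level again on its stop. Then fit the mixer's loose lock knob: turn it so that its nose points the same way as the lug at the foot of the D-shaped shaft, push it fully home on the shaft, and press the sprung shaft all the way down with it. Finish while still gripping the knob and pressing it down; leave the tape roll, the vial and the carton beside the mixer where they are.

Things in the scene. Friction and masses are not known exactly. Their poses are not given: they have to be found in the camera images.
- cup (a joint): tilt of the mixer's vial cup, rad: 0 = level, vial upright, lever resting on its rubber stop; grows as the ball end of the lever is lifted (0.785 = 45 degrees); hard limit 1.2. It has friction (0.15 N m, about 2 N at the ball) and stays where it is left; it may start a little tilted
- hinge (a point): centre of the cup's hinge on the fixed tilt mixer (white housing 150 x 250 mm, top 45 mm above the table, two round aluminium cheeks of 33 mm radius at 34 mm either side along y, 77 mm above the table). Axes: z up, y along the hinge line, -x toward the lever (front of the mixer). Cup and clamped vial reach 48 mm above it when level; the shaft stands on the same housing about 15 mm in front of (-x) and 130 mm to the -y side of this point
- ball (a point): centre of the black ball, 20 mm diameter, at the end of an 8 mm rod; it lies 75 mm from the hinge along the cup's own -x axis, level with the hinge when the cup is level, and rises on an arc, up and back over the hinge, as the cup tilts. Axes turn with the cup. The rubber stop, 14 mm wide with its top 4.5 mm below the hinge, stands 29 mm behind the ball, under the rod
- knob_center (a point): centre, half-way up, of the loose grey lock knob: round, 34 mm diameter, 36 mm high, standing upright on the table, open end down, 50 g. z up; its x axis points along the nose, a rib 7 mm wide that sticks out to 26 mm from the axis. The bore below is 18 mm in diameter and 20 mm deep, with a flat 5 mm from the axis on the nose's side
- knob_foot (a point): centre of the knob's open underside, 18 mm below knob_center; same axes
- knob_nose (a point): end of the knob's nose, 26 mm from the axis along the knob's x, half-way up; same axes
- shaft_seat (a point): centre of the top face of the steel flange (42 mm diameter) at the foot of the upright D-shaft on the mixer, about 66 mm above the table when not pressed; the knob is home when its underside rests on this face. The shaft rises 18 mm above it (16 mm diameter, flat 4 mm from the axis, top 3 mm chamfered). z up; x points toward the shaft's flat and along the lug, 8 mm wide, that sticks out of the flange to 32 mm from the axis on the side of the flat. The shaft does not turn
- shaft (a joint): how far the sprung shaft with its flange is pressed down, m: 0 free, 0.008 at its bottom stop; it needs about 4 N to start and 10 N at the bottom, and springs back
- tape: bystander: roll of tape, 56 mm diameter, 25 mm high; origin under its centre
- vial: bystander: upright glass vial with a cap, 33 mm diameter, 56 mm high; origin under its centre
- carton: bystander: flat carton 63 x 122 x 24 mm; origin under its centre
There are look-alikes about, which are no part of the job. What is shaped like the part that bears knob_center but yellow is not meant.

How it is judged (in metres and radians):
On the way, in this order (a step that is already met when the one before it is completed fails the run):
1. the cup is tilted to 45 degrees (within 8 degrees) and kept there for 0.7 s (value of joint cup between 0.645 and 0.925 rad), for 0.7 s.
2. the cup is level again (within 4.5 degrees) (value of joint cup below 0.08 rad), for 0.2 s.
3. the knob is fully home on the D-shaft, nose over the lug (horizontal distance between knob_foot and shaft_seat below 0.003 m and z of knob_foot in the frame of shaft_seat between -0.002 and 0.002 m and x of knob_nose in the frame of shaft_seat above 0.0225 m and angle between knob_foot's own z axis and vertical below 0.1 rad), for 0.2 s.
At the end, for the whole second after the job is handed in: The cup is level (under 0.08 rad); the knob stands upright, home on the shaft's flange (underside within 2 mm of it, axis within 3 mm, nose over the lug); the gripper still holds it and keeps the shaft pressed down by more than 5 of its 8 mm (all of step 3 and value of joint cup below 0.08 rad and value of joint shaft above 0.005 m and contact force between the fingers and knob above 2 N and contact force between knob and shaft above 3 N); the arm keeps its last pose, push and grip.
It fails at once if the tape roll was moved more than 3 cm (distance of tape from where it was at the start of the episode above 0.03 m).
It fails at once if the vial beside the mixer was moved more than 3 cm (distance of vial from where it was at the start of the episode above 0.03 m).
It fails at once if the carton was moved more than 3 cm (distance of carton from where it was at the start of the episode above 0.03 m).
It also fails if it takes over 61 s, if anything falls off the work surface, if the arm or the gripper's body presses on something with over 40 N, if the wrist force passes 120 N, or if a joint passes its speed limit or range.

ROBOT

A 6-joint arm with a two-finger parallel gripper is mounted at the origin on a cart in front of the work surface, level with it; the furniture and walls round the work are solid. World frame = base frame: x ahead of the robot, y to its left, z up, the work surface at z = 0. Lengths are in mm, angles in rad, forces in N, time in s.
With the tool pointing down it reaches from about 325 to 775 mm from the base axis. Payload 5.5 kg.
Tool frame: the origin (TCP) lies at the very end of the fingers, on their centre line; the grasp point (between the pads) lies 19 mm behind it; z points along the fingers, y is the line along which they close (so a half turn about z gives the same grasp; the last joint's range is limited). The gripper opens to 85 mm and grips with 20 to 120 N. Pads are 22 mm wide; open, the fingers measure 114 mm over their backs; the gripper's body (76 mm by 85 mm) begins 54 mm behind the grasp point. The pads swing forward as they close: fully open they stand 13 mm farther back than shut.
Start: joints at [-1.183, 0.091, 1.231, -0, 1.82, -0.057], TCP at [258.168, -541.632, 231.275] pointing down, gripper open.
Joint ranges: [-2.87, 2.87], [-0.86, 2.18], [0.17, 2.46], [-1.51, 4.65], [0.06, 2.69], [-2.65, 2.65]. Speed limits (rad/s): [2.57, 2.57, 3.01, 3.14, 3.14, 3.14].

INTERFACE

Orientations are given as a unit quaternion [w, x, y, z].
In Python, from rig import manip, grab_frame gives the robot as it stands. The module is installed in compiled form; this text tells all that it offers.
- The arm moves only by the tool arm_command, never from a script. Its arguments are lists of equal length, an entry for each row: "grip": the closure, from 0 (fully open) to 1 (shut); "offset": the shift along the tool's x, y, z scaled (see below), a list of three; "spin": the turn about the tool's z scaled (see below). In form: {"grip": [grip, ...], "offset": [[tx, ty, tz], ...], "spin": [spin, ...]}. A call has 1 to 20 rows; each row shifts and turns the commanded pose from where the row before left it, along the tool's axes as they then stand; what a row does not reach is not made up. The controller multiplies each number of a shift by 15 cm and each number of a turn by 2 rad. A row lasts 1/10 s, in which the tool goes at most 50 mm and 8.59 degrees, less where a joint would pass 70% of its speed; a pose out of reach is approached as far as the arm can. A call with a number of a shift or a turn outside -1 to 1 is refused whole. A call with a gripper value outside its range is refused whole. The fingers move at their own pace and stop on an object; "squeeze" is the grip in N (left out, the last holds). Time passes only in rows, so rows that do not move let the fingers close. It gives the time, the measured TCP pose, the force, the opening and the grip force at its end, in the units of the state.
- manip.state(): the state, without advancing time (a new reading comes with each control period).
- grab_frame(name): name is "scene" or "top" or "wrist"; returns a dict with "image" (384x512x3 uint8, red, green, blue), "fx", "fy", "cx", "cy" (pixels), "position" and "attitude" of the camera in the world; the wrist camera has in their place "tool_from_camera" (4x4, takes a point from camera to tool coordinates, whose origin is the TCP and whose axes are the flange's). Camera axes: x right, y down, z forward; pixel columns grow to the right and rows downward; lengths in mm; the calibration is good to about 2 mm. A picture is of the moment at which its call begins: read the wrist's pose just before it. There is no depth.
- manip.hand_in(): hands the job in; it is judged then, once.
The state is a dict: "clock": time; "joint_positions": joint angles; "qd": joint speeds; "effort": joint torques, N m; "position": TCP position; "tcp_rot": TCP orientation; "force": force on the tool from outside, world axes, zero at the start; "torque": the same for the moment, N m; "opening": finger opening in mm; "grip_force": force on a finger pad.
Only numpy, scipy, OpenCV 4.12 (cv2) and the standard library are available. Lean on these libraries where they do the work, as an engineer would, in place of code of your own. Each camera call takes 0.05 s, during which the arm holds its last target. There are 200 camera calls.

## Working session

There is one attempt and no reset: what is moved stays moved. The work goes in short steps, Python scripts to look and compute and a tool call to move; the robot and the scene stay as the last step left them, time stands still between calls to the robot, and variables do not carry over. Pictures are saved under pics/ and viewed, at most 10 in all, crops included, and the job is handed in when it is done.

Besides the shell and the picture viewer there is one more tool, called after "Call:" by a JSON object that holds its "api" and its "payload". arm_command: Moves the arm, as the interface text tells. Shifts and turns lie within -1 to 1; 1 stands for 15 cm of shift or 2 rad of turn. Its arguments: {"type":"object","properties":{"grip":{"type":"array"},"offset":{"type":"array"},"spin":{"type":"array"},"squeeze":{"type":"number"}},"required":["grip","offset","spin"]}

```bash
mkdir -p pics; cat > h.py <<'E'
import numpy as np,cv2
from rig import manip,grab_frame
from scipy.spatial.transform import Rotation as R
def rot(q): return R.from_quat([q[1],q[2],q[3],q[0]]).as_matrix()
def cam(name):
    s=manip.state(); f=grab_frame(name)
    if name=='wrist':
        T=np.array(f['tool_from_camera']); A=rot(s['tcp_rot']); 
        M=A@T[:3,:3]; p=A@T[:3,3]+np.array(s['position'])
    else:
        a=np.array(f['attitude']); M=a if a.shape==(3,3) else rot(a); p=np.array(f['position'])
    K=(f['fx'],f['fy'],f['cx'],f['cy'])
    return f['image'],K,M,p
def save(n,im): cv2.imwrite('pics/'+n,im[:,:,::-1])
def pix(uv,K,M,p,z):
    d=M@np.array([(uv[0]-K[2])/K[0],(uv[1]-K[3])/K[1],1]); return p+d*(z-p[2])/d[2]
def proj(P,K,M,p):
    c=M.T@(np.array(P)-p); return np.array([K[0]*c[0]/c[2]+K[2],K[1]*c[1]/c[2]+K[3]])
E
python3 - <<'E'
from h import *
for n in ['top','scene']:
    im,K,M,p=cam(n); save(n+'.png',im); print(n,K,p,M.tolist())
    np.savez(n+'.npz',im=im,K=K,M=M,p=p)
s=manip.state(); print(s)
E
```

```text
top (427.41103525455645, 427.41103525455645, 258.10441985765505, 192.75940388092218) [ 381.21497042  -50.02750017 1142.75857099] [[-0.007368612946485135, -0.9961939370543009, 0.08685242264610035], [-0.9999698151323164, 0.007126709670079918, -0.0030949690660187074], [0.0024642174185966204, -0.08687260664634361, -0.9962163810372643]]
scene (414.679871626725, 414.679871626725, 255.41720289453244, 192.0279499778102) [-15.85197078 502.27333766 774.8618338 ] [[-0.7105836096702527, -0.4914701636236729, 0.5035156521258445], [-0.7035948879757272, 0.49122437087376375, -0.5134713731787773], [0.0050167003516349284, -0.7191353806672257, -0.6948518813316884]]
{'clock': 0.1, 'joint_positions': array([-1.18268981e+00,  9.18042228e-02,  1.23179174e+00,  2.24418822e-05,
        1.81978585e+00, -5.67185170e-02]), 'qd': array([ 3.81019098e-04, -6.69779512e-04, -1.59493999e-03,  3.37053719e-04,
       -3.39923648e-04,  2.48846666e-05]), 'effort': array([ 3.33906799e-03, -4.60219145e+01, -4.19216931e+01,  2.01881528e-05,
        1.06720609e-02,  4.52894835e-05]), 'position': array([ 258.07890908, -541.3788185 ,  230.23673226]), 'tcp_rot': array([-8.84118026e-04,  9.75367129e-01,  2.20585953e-01, -1.36820149e-04]), 'force': array([-0.39640931,  0.31467538,  0.54495004]), 'torque': array([ 0.01069854,  0.05341354, -0.01391401]), 'grip_force': 0.0, 'opening': 85.63219241106043}
```

View pics/top.png

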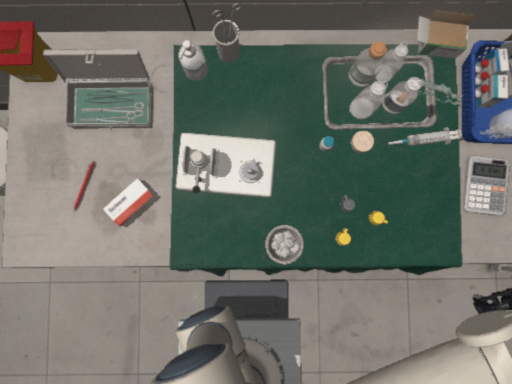

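View pics/scene.png

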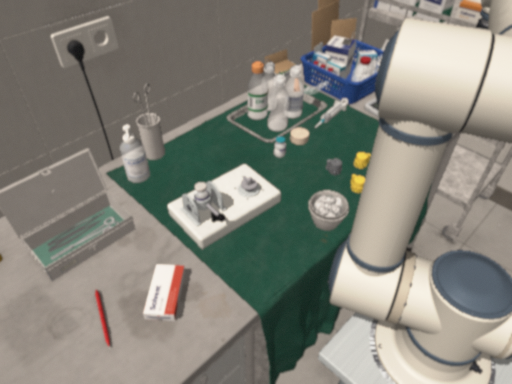

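The top view shows the mixer at about (225,165) with the ball near (196,189), the shaft at (250,172), the grey knob at (347,204), the vial at (327,143), the tape at (362,142) and the carton at (128,202). I'll enlarge the mixer and knob.

```bash
python3 - <<'E'
from h import *
d=np.load('top.npz'); im,K,M,p=[d[k] for k in('im','K','M','p')]
a=cv2.resize(im[125:205,170:280],None,fx=5,fy=5,interpolation=cv2.INTER_CUBIC)
b=cv2.resize(im[184:224,327:367],None,fx=6,fy=6,interpolation=cv2.INTER_CUBIC)
c=np.zeros((400,800,3),np.uint8); c[:,:550]=a; c[:240,555:795]=b; save('crop1.png',c)
for n,uv,z in [('knobtop',(347,203),36),('shaft',(250,171),84),('hinge',(198,158),125),('ball',(196,189),77)]: print(n,pix(uv,K,M,p,z))
for uv in [(180,134),(275,138),(273,196),(178,191)]: print(uv,pix(uv,K,M,p,45))
E
```

```text
knobtop [ 449.37784811 -283.96552343   36.        ]
shaft [528.2141163  -33.47822144  84.        ]
hinge [554.94355054  90.82934497 125.        ]
ball [484.69178722 102.09858787  77.        ]
(180, 134) [632.21317175 149.13857577  45.        ]
(275, 138) [619.92981553 -98.54885379  45.        ]
(273, 196) [468.26411754 -91.75621287  45.        ]
(178, 191) [482.94993608 153.02311279  45.        ]
```

View pics/crop1.png

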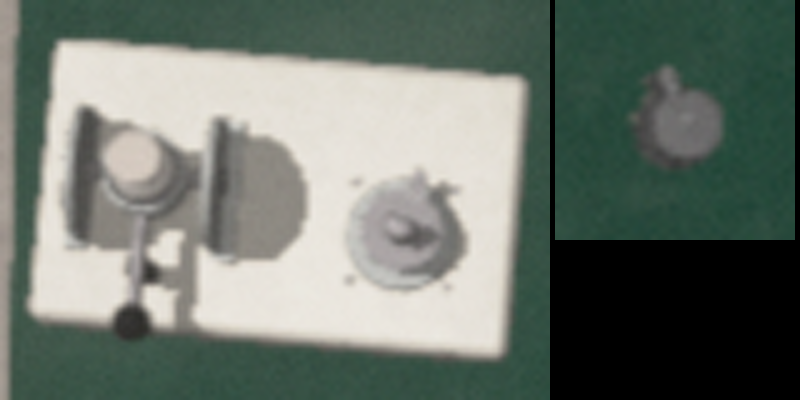

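Call:
{"api": "arm_command", "payload": {"grip": [0,0,0,0,0,0,0,0,0,0,0,0], "offset": [[0,0,0],[0,0,0],[0,0,0],[0,0,0],[0.1,-0.23,0],[0.1,-0.23,0],[0.1,-0.23,0],[0.1,-0.23,0],[0.1,-0.23,0],[0.1,-0.23,0],[0.1,-0.23,0],[0,0,0]], "spin": [0.061,0.061,0.061,0.062,0,0,0,0,0,0,0,0]}}

```text
clock: 1.3
position: [375.5, -301.8, 231.4]
tcp_rot: [-0.001, 1.0, -0.02, 0.0]
force: [0.6, -0.7, 0.9]
opening: 85.7
grip_force: 0.0
```

```bash
python3 - <<'E'
from h import *
im,K,M,p=cam('wrist'); save('w1.png',im); np.savez('w1.npz',im=im,K=K,M=M,p=p)
s=manip.state(); print(s['clock'],s['position'],rot(s['tcp_rot']).round(3).tolist(),p,M.round(2).tolist())
print(proj([449,-284,36],K,M,p),proj([535,-32,84],K,M,p))
E
```

```text
1.35 [ 374.69891296 -303.57927286  231.20660652] [[0.999, -0.042, 0.0], [-0.042, -0.999, 0.0], [0.0, -0.0, -1.0]] [ 450.0640476  -305.05495495  373.312691  ] [[-0.04, -0.96, -0.29], [-1.0, 0.04, 0.01], [-0.0, 0.29, -0.96]]
[238.54904441 107.4759531 ] [-38.54709767  23.44954326]
```

Call:
{"api": "arm_command", "payload": {"grip": [0,0,0,0,0,0,0,0,0], "offset": [[0.05,-0.24,0],[0.05,-0.24,0],[0.05,-0.24,0],[0.05,-0.24,0],[0.05,-0.24,0],[0.05,-0.24,0],[0.05,-0.24,0],[0.05,-0.24,0],[0,0,0]], "spin": [0,0,0,0,0,0,0,0,0]}}

```text
clock: 2.25
position: [447.5, -17.8, 230.8]
tcp_rot: [-0.001, 1.0, -0.021, -0.0]
force: [-0.0, -0.4, 1.2]
opening: 85.5
grip_force: 0.0
```

```bash
python3 - <<'E'
from h import *
im,K,M,p=cam('wrist'); save('w2.png',im); np.savez('w2.npz',im=im,K=K,M=M,p=p)
s=manip.state(); print(s['clock'],s['position'],rot(s['tcp_rot']).round(3).tolist(),p,M.round(2).tolist())
a=np.load('w1.npz')['im']
c=np.hstack([a,im]); save('w12.png',cv2.resize(c,(800,300)))
E
```

```text
2.3 [447.18518596 -19.55593724 230.81575877] [[0.999, -0.043, -0.001], [-0.043, -0.999, -0.0], [-0.001, 0.0, -1.0]] [522.27646588 -21.10502794 372.59648374] [[-0.04, -0.95, -0.3], [-1.0, 0.04, 0.01], [-0.0, 0.3, -0.96]]
```

View pics/w12.png

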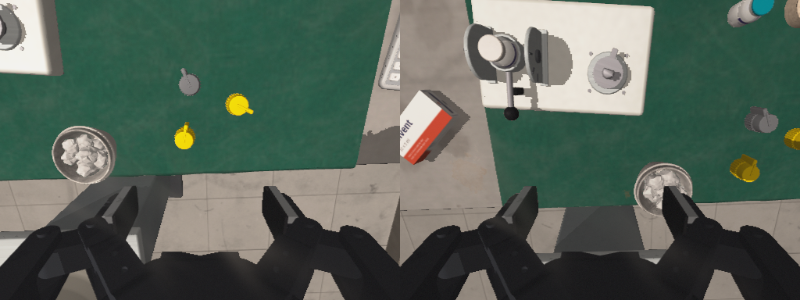

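Left picture: the grey knob at about (188,80), nose toward upper left. Right picture: the ball at (512,113), the shaft at (608,72) and the carton at (425,125). I'll zoom in for angles and centres.

```bash
python3 - <<'E'
from h import *
b=np.load('w2.npz')['im']; a=np.load('w1.npz')['im']
r=lambda x,f:cv2.resize(x,None,fx=f,fy=f,interpolation=cv2.INTER_CUBIC)
c=np.zeros((600,800,3),np.uint8)
c[:560,:440]=r(b[10:150,75:185],4)   # mixer cup
c[:300,450:750]=r(b[55:130,230:305],4)
c[310:590,450:730]=r(a[72:142,205:275],4)
save('crop2.png',c)
E
```

```text
(no output)
```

View pics/crop2.png

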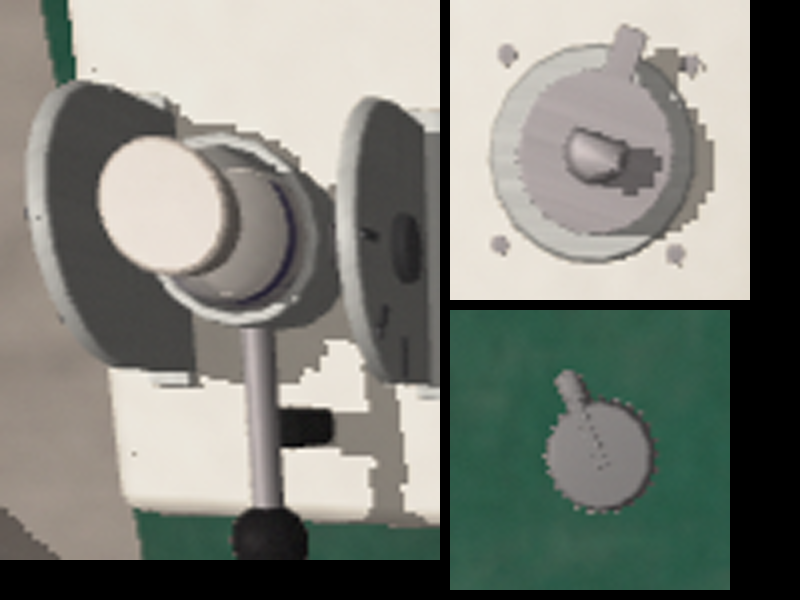

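```bash
cat > m.py <<'E'
from h import *
def L(n):
    d=np.load(n); return d['K'],d['M'],d['p']
w1,w2,t=L('w1.npz'),L('w2.npz'),L('top.npz')
f=lambda n,v: print(n,np.round(v,1))
for z in (77,90,105): f(f'ball{z}',np.r_[pix((142.2,145),*w2,z)[:2],pix((196.2,189.4),*t,z)[:2]])
f('flange',pix((266.2,93),*w2,66)); f('lugtip',pix((275.2,63.7),*w2,66)); f('flange top',pix((250,171.4),*t,66))
f('shafttop',pix((230+(598-450)/4,55+152/4),*w2,84))
f('knob',pix((243,108.3),*w1,36));
a=pix((243,108.3),*w1,36)
for z in(18,36):
  b=pix((234.3,89),*w1,z);f('nose',b); print(np.arctan2(*(b-a)[[1,0]]))
b0,b1=pix((205+133/4,72+102/4),*w1,36),pix((205+153/4,72+157/4),*w1,36);print(np.arctan2(*(b0-b1)[[1,0]]))
c=pix((266.2,93),*w2,66);l=pix((275.2,63.7),*w2,66);print('lug',np.arctan2(*(l-c)[[1,0]]),np.linalg.norm((l-c)[:2]))
# top cam knob
f('knob top cam',pix((327+(688-555)/6,184+122/6),*t,36))
E
python3 m.py
```

```text
ball77 [486.4 103.8 483.7 101.6]
ball90 [488.   98.3 482.4  99.7]
ball105 [489.8  91.9 481.   97.6]
flange [534.3 -32.2  66. ]
lugtip [562.4 -42.3  66. ]
flange top [529.7 -33.2  66. ]
shafttop [533.5 -32.3  84. ]
knob [ 447.9 -289.2   36. ]
nose [ 470.8 -279.    18. ]
0.42057723043621104
nose [ 469.7 -280.3   36. ]
0.38767051384705137
0.3091281018717416
lug -0.346265942591411 29.84802328556732
knob top cam [ 445.9 -289.5   36. ]
```

```bash
python3 - <<'E'
from h import *
from scipy.optimize import least_squares
obs=[]
for n,z in(('top',82),('scene',82),('w2',82)):
    d=np.load(n+'.npz'); c=[d[k] for k in('K','M','p')]
    u=proj([486,102,z],*c); r=14 if n!='w2' else 16
    x0,y0=int(u[0])-r,int(u[1])-r
    im=d['im'][y0:y0+2*r,x0:x0+2*r].max(2)
    m=(im<55).astype(np.uint8); m=cv2.morphologyEx(m,cv2.MORPH_OPEN,np.ones((3,3),np.uint8))
    k,l,s,g=cv2.connectedComponentsWithStats(m)
    print(n,u.round(1),[(s[i,4],(g[i]+[x0,y0]).round(1).tolist(),s[i,2:4].tolist()) for i in range(1,k)])
    i=1+np.argmin([np.hypot(*(g[j]-r)) for j in range(1,k)]); obs.append((c,g[i]+[x0,y0]))
r=least_squares(lambda P:np.concatenate([(proj(P,*c)-u)*np.linalg.norm(P-c[2])/420 for c,u in obs]),[486,102,82])
print(r.x,r.fun)
E
```

```text
top [195.8 188.3] [(np.int32(12), [197.0, 189.5], [3, 4])]
scene [220.8 216.3] [(np.int32(25), [220.4, 217.1], [6, 5]), (np.int32(15), [214.4, 217.6], [4, 4])]
w2 [142. 146.] [(np.int32(266), [142.2, 145.0], [19, 17])]
[485.32856148 101.34850754  79.06974057] [-2.09785296 -2.14587917  1.88217164  0.21754591  1.26750209  0.95483598]
```

Call:
{"api": "arm_command", "payload": {"grip": [0.3,0.4,0.4,0.4,0.4,0.4,0.4], "offset": [[0.044,-0.164,0.1],[0.044,-0.164,0.1],[0.044,-0.164,0.1],[0.044,-0.164,0.1],[0.044,-0.164,0.1],[0,0,0],[0,0,0]], "spin": [0,0,0,0,0,0,0]}}

```text
clock: 3.0
position: [485.5, 99.7, 155.8]
tcp_rot: [0.001, 1.0, -0.023, -0.001]
force: [-0.4, -0.2, -0.1]
opening: 51.6
grip_force: 0.0
```

```bash
python3 - <<'E'
from h import *
im,K,M,p=cam('wrist'); s=manip.state(); print(s['position'],s['opening'])
for z in(77,82): print(proj([485.5,102,z],K,M,p))
for P in [(s['position'])]: print(proj(P,K,M,p))
save('w3.png',im)
E
```

```text
[485.70729192  99.55572949 156.55898167] 51.33016480843448
[253.05283239 197.03256838]
[253.0005695  198.95791373]
[256.06940368 241.07371059]
```

View pics/w3.png

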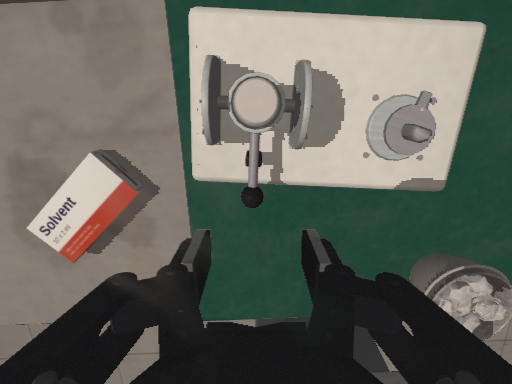

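The ball is at (252,197), within 1 px of where I predicted it for a level lever. The lug points up and right at the shaft, about (425,100). Next I descend and grip.

Call:
{"api": "arm_command", "payload": {"grip": [0.4,0.4,0.4,0.4,0.4,0.4,0.4,1,1,1,1,1,1], "offset": [[0,-0.017,0],[0,0,0.13],[0,0,0.13],[0,0,0.13],[0,0,0.13],[0,0,0.13],[0,0,0],[0,0,0],[0,0,0],[0,0,0],[0,0,0],[0,0,0],[0,0,0]], "spin": [0.0185,0,0,0,0,0,0,0,0,0,0,0,0], "squeeze": 30}}

```text
clock: 4.35
position: [486.5, 103.1, 59.6]
tcp_rot: [0.001, 0.999, -0.041, 0.001]
force: [2.1, -5.2, 1.6]
opening: 17.6
grip_force: 29.2
```

```bash
python3 - <<'E'
from h import *
s=manip.state(); print(s['position'],s['opening'],s['grip_force'],s['force'],rot(s['tcp_rot']).round(3)[:2].tolist())
im,K,M,p=cam('wrist'); save('w4.png',im[100:384])
E
```

```text
[486.53136364 103.12981011  59.64164882] 17.64939644079286 29.213664829730988 [ 2.06103319 -5.18356707  1.56614871] [[0.997, -0.083, 0.003], [-0.083, -0.997, -0.001]]
```

View pics/w4.png

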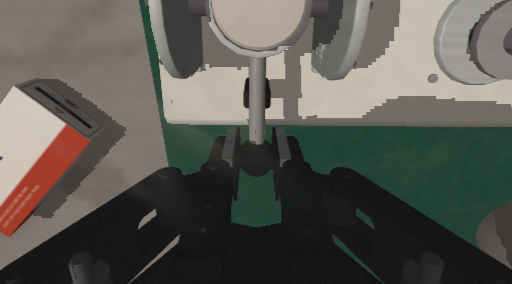

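The ball sits between the pads. I'll lift the first half of the arc and check.

Call:
{"api": "arm_command", "payload": {"grip": [1,1,1,1,1,1], "offset": [[0.0015,0,-0.039],[0.0045,0,-0.039],[0.0075,0,-0.0385],[0.0105,0,-0.0375],[0.0135,0,-0.037],[0,0,0]], "spin": [0,0,0,0,0,0]}}

```text
clock: 5.0
position: [491.0, 102.7, 87.7]
tcp_rot: [0.001, 0.999, -0.041, -0.001]
force: [-1.7, -5.7, 0.7]
opening: 17.6
grip_force: 29.6
```

Call:
{"api": "arm_command", "payload": {"grip": [1,1,1,1,1,1], "offset": [[0.0165,0,-0.0355],[0.019,0,-0.034],[0.022,0,-0.0325],[0.0245,0,-0.031],[0.0265,0,-0.029],[0,0,0]], "spin": [0,0,0,0,0,0]}}

```text
clock: 5.6
position: [507.1, 101.3, 111.7]
tcp_rot: [0.001, 0.999, -0.041, -0.001]
force: [-0.4, -6.3, -0.2]
opening: 18.0
grip_force: 29.7
```

```bash
python3 - <<'E'
from h import *
a=cam('scene')[0]; b=cam('wrist')[0]
c=np.zeros((400,800,3),np.uint8); c[:,:400]=cv2.resize(a[160:250,160:250],(400,400),interpolation=cv2.INTER_CUBIC); c[:300,400:]=cv2.resize(b,(400,300)); save('c5.png',c)
s=manip.state(); print(s['clock'],s['position'],s['force'])
E
```

```text
5.7 [507.13754588 101.25901908 111.72279761] [-0.22823165 -5.79089861 -0.87788812]
```

View pics/c5.png

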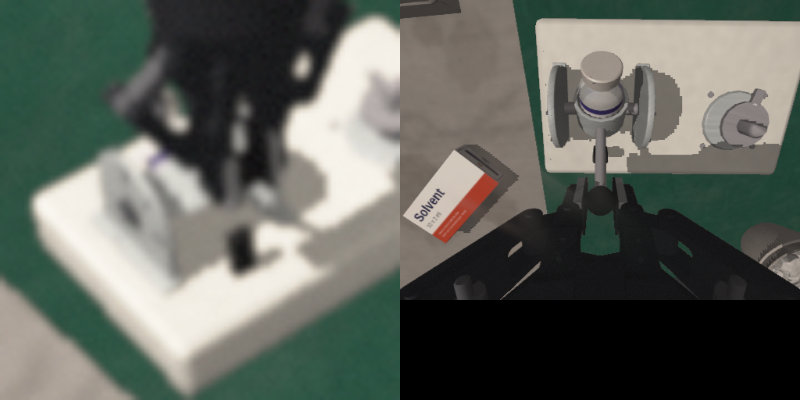

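The cup is tilted about 45° with the ball held in the pads at wrist-view (600,200). I'll hold, then reverse the arc.

Call:
{"api": "arm_command", "payload": {"grip": [1,1,1,1,1,1,1,1,1,1,1,1,1,1], "offset": [[0,0,0],[0,0,0],[0,0,0],[0,0,0],[0,0,0],[0,0,0],[0,0,0],[0,0,0],[0,0,0],[0,0,0],[0,0,0],[0,0,0],[0,0,0],[0,0,0]], "spin": [0,0,0,0,0,0,0,0,0,0,0,0,0,0]}}

```text
clock: 7.1
position: [507.1, 101.3, 111.7]
tcp_rot: [0.001, 0.999, -0.041, -0.0]
force: [-1.1, -6.3, -1.7]
opening: 17.6
grip_force: 29.7
```

Call:
{"api": "arm_command", "payload": {"grip": [1,1,1,1,1,1,1,1,1,1,1,1,1], "offset": [[-0.0265,0,0.029],[-0.0245,0,0.031],[-0.022,0,0.0325],[-0.019,0,0.034],[-0.0165,0,0.0355],[-0.0135,0,0.037],[-0.0105,0,0.0375],[-0.0075,0,0.0385],[-0.0045,0,0.039],[-0.0015,0,0.039],[0,0,0.01],[0,0,0],[0,0,0]], "spin": [0,0,0,0,0,0,0,0,0,0,0,0,0]}}

```text
clock: 8.4
position: [485.9, 103.3, 59.8]
tcp_rot: [0.001, 0.999, -0.041, 0.001]
force: [-5.9, -6.9, 10.2]
opening: 17.7
grip_force: 31.1
```

Call:
{"api": "arm_command", "payload": {"grip": [0.35,0.35,0.35,0.35,0.35,0.35,0.35,0.35,0.35], "offset": [[0,0,0],[0,0,0],[0,0,0],[0,0,0],[0,0,-0.1],[0,0,-0.2],[0,0,-0.2],[0,0,-0.1],[0,0,0]], "spin": [0,0,0,0,0,0,0,0,0]}}

```text
clock: 9.3
position: [487.0, 104.1, 150.7]
tcp_rot: [-0.001, 0.999, -0.041, 0.003]
force: [1.3, 0.0, 0.2]
opening: 55.4
grip_force: 0.0
```

Call:
{"api": "arm_command", "payload": {"grip": [0.3,0.3,0.3,0.3,0.3,0.3,0.3,0.3,0.3,0.3,0.3,0.3,0.3,0.3,0.3,0.3], "offset": [[-0.004,0.239,0],[-0.004,0.239,0],[-0.004,0.239,0],[-0.004,0.239,0],[-0.004,0.239,0],[-0.004,0.239,0],[-0.004,0.239,0],[-0.004,0.239,0],[-0.004,0.239,0],[-0.004,0.239,0],[-0.004,0.239,0],[0,0,0],[0,0,0],[0,0,0],[0,0,0],[0,0,0.1]], "spin": [0,0,0,0,0,0,0,0,0,0,0,-0.06,-0.06,-0.06,-0.06,0]}}

```text
clock: 10.9
position: [447.0, -289.0, 132.3]
tcp_rot: [0.001, 0.98, 0.198, 0.001]
force: [0.4, 0.2, 0.1]
opening: 59.8
grip_force: 0.0
```

```bash
python3 - <<'E'
from h import *
im,K,M,p=cam('wrist'); s=manip.state(); print(s['clock'],s['position'],s['opening'],rot(s['tcp_rot']).round(3)[:2].tolist())
np.savez('w6.npz',im=im,K=K,M=M,p=p)
u=proj([447,-289.3,36],K,M,p); print(u)
x,y=int(u[0])-50,int(u[1])-50; print(x,y)
t=cam('top')[0]
c=np.zeros((500,800,3),np.uint8); c[:,:500]=cv2.resize(im[y:y+100,x:x+100],(500,500),interpolation=cv2.INTER_CUBIC)
c[:300,500:]=cv2.resize(t[130:200,170:240],(300,300),interpolation=cv2.INTER_CUBIC); save('c6.png',c)
E
```

```text
10.95 [ 445.70225285 -287.99188225  127.84057037] 59.980547775349876 [[0.923, 0.385, -0.003], [0.385, -0.923, 0.003]]
[256.1617531  191.23026037]
206 141
```

View pics/c6.png

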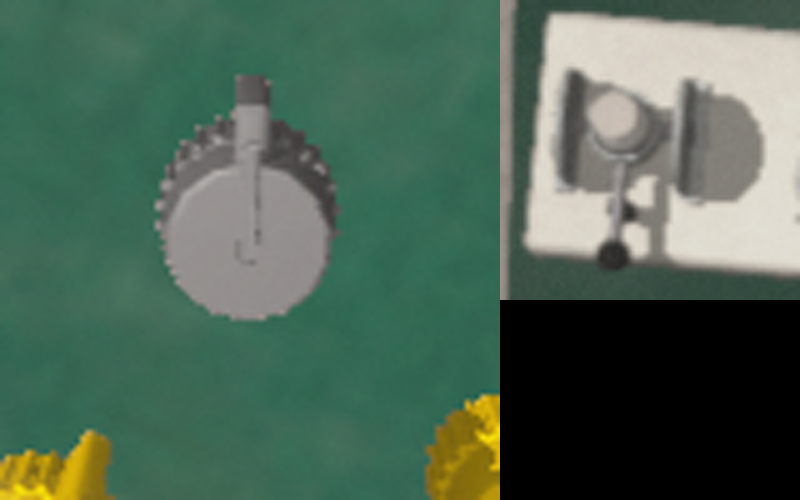

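The knob is under the tool, its nose pointing straight ahead in the tool frame, and the cup is level on its stop. I'll grip the knob.

Call:
{"api": "arm_command", "payload": {"grip": [0.3,0.3,0.3,0.3,0.3,0.3,0.3,0.3,0.3,1,1,1,1,1,1], "offset": [[0.014,0.004,0],[0,0,0.13],[0,0,0.13],[0,0,0.13],[0,0,0.13],[0,0,0.13],[0,0,0.08],[0,0,0.05],[0,0,0],[0,0,0],[0,0,0],[0,0,0],[0,0,0],[0,0,0],[0,0,0]], "spin": [0,0,0,0,0,0,0,0,0,0,0,0,0,0,0], "squeeze": 40}}

```text
clock: 12.5
position: [449.6, -289.0, 16.8]
tcp_rot: [0.001, 0.98, 0.198, 0.001]
force: [0.7, -0.6, 5.9]
opening: 31.4
grip_force: 40.2
```

Call:
{"api": "arm_command", "payload": {"grip": [0.4,0.4,0.4,0.4,0.4,0.4,1,1,1,1,1,1], "offset": [[0,0,0],[0,0,0],[0,0,0],[0,0,0.03],[0,0,0.03],[0,0,0],[0,0,0],[0,0,0],[0,0,0],[0,0,0],[0,0,0],[0,0,0]], "spin": [0,0,0,0,0,0,0,0,0,0,0,0], "squeeze": 60}}

```text
clock: 13.7
position: [448.9, -288.5, 6.4]
tcp_rot: [0.0, 0.98, 0.198, 0.0]
force: [1.0, 0.5, 0.7]
opening: 31.1
grip_force: 59.4
```

```bash
python3 - <<'E'
from h import *
im,K,M,p=cam('wrist'); s=manip.state(); print(s['clock'],s['position'],s['opening'],s['force'])
np.savez('w7.npz',im=im,K=K,M=M,p=p)
A=rot(s['tcp_rot']); u=proj(np.array(s['position'])+[0,0,36-s['position'][2]],K,M,p); print(u)
x,y=int(u[0])-60,int(u[1])-60; print(x,y)
save('c7.png',cv2.resize(im[y:y+120,x:x+120],(600,600),interpolation=cv2.INTER_CUBIC))
E
```

```text
13.75 [ 448.84224856 -288.46719782    6.3648251 ] 31.419689507377544 [0.15432028 0.19534374 0.27277699]
[256.2072357  270.52874847]
196 210
```

View pics/c7.png

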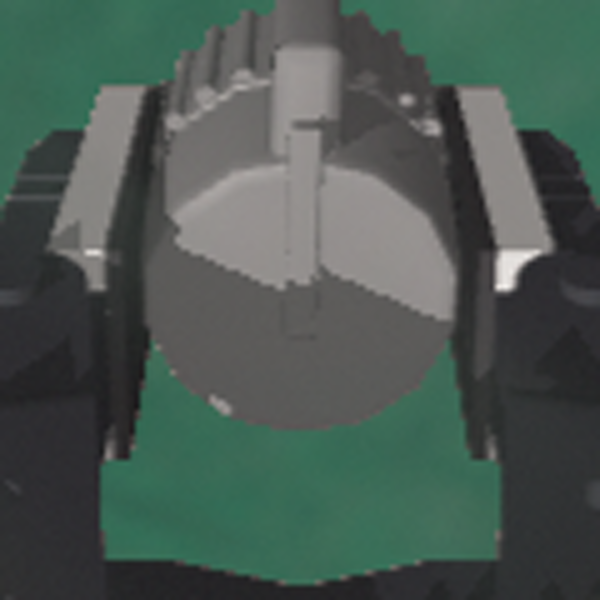

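The knob sits centred and upright between the pads, with its top centre at crop (301,297) and its nose straight ahead at crop (307,90). Next I refine the shaft pose from the saved views.

```bash
python3 - <<'E'
from h import *
L=lambda n:[np.load(n)[k] for k in('K','M','p')]
w2=L('w2.npz'); K,M,p=w2
# w3 camera: same tool yaw, shifted TCP
p3=p+np.array([485.7,99.56,156.56])-np.array([447.19,-19.56,230.82]); w3=(K,M,p3)
print('chk ball',proj([485.5,102,77],*w3))
im3=cv2.imread('pics/w3.png')[:,:,::-1]; im2=np.load('w2.npz')['im']
def render(par,cam,shape):
    x,y,a=par; out=np.zeros(shape,np.uint8)
    c=np.array([np.cos(a),np.sin(a)]); n=np.array([-c[1],c[0]]); S=16
    t=np.linspace(0,2*np.pi,60)
    P=np.c_[x+21*np.cos(t),y+21*np.sin(t)]
    q=np.array([proj([*v,66],*cam) for v in P])
    cv2.fillPoly(out,[np.round(q*S).astype(int)],1,shift=4)
    P=[np.array([x,y])+c*r+n*w for r,w in((15,-4),(32,-4),(32,4),(15,4))]
    q=np.array([proj([*v,66],*cam) for v in P]); cv2.fillPoly(out,[np.round(q*S).astype(int)],1,shift=4)
    return out
from scipy.optimize import minimize
for nm,im,cm in(('w2',im2,w2),('w3',im3,w3)):
    for sc in (4,):
        I=cv2.resize(im,None,fx=sc,fy=sc,interpolation=cv2.INTER_CUBIC)
        Kc=np.array(cm[0])*sc; Kc[2]+=1.5;Kc[3]+=1.5
        c2=(Kc,cm[1],cm[2]); lab=cv2.cvtColor(I,cv2.COLOR_RGB2LAB).astype(float)
        g=cv2.GaussianBlur(lab,(0,0),3); G=sum(np.hypot(cv2.Sobel(g[:,:,k],-1,1,0),cv2.Sobel(g[:,:,k],-1,0,1)) for k in range(3)); G=np.minimum(G,np.percentile(G,98))
        def cost(v):
            m=render(v,c2,I.shape[:2]); e=m-cv2.erode(m,np.ones((3,3),np.uint8)); return -G[e>0].mean()
        best=min(((cost((x,y,a)),x,y,a) for x in range(526,541,2) for y in range(-40,-23,2) for a in np.arange(-.6,-.1,.08)))
        r=minimize(cost,best[1:],method='Nelder-Mead',options=dict(initial_simplex=[np.array(best[1:])+d for d in([0,0,0],[1.5,0,0],[0,1.5,0],[0,0,.06])]))
        print(nm,best,r.x,r.fun)
for uv,z in (((411,129),66),((428,94),66)): print(pix(uv,*w3,z))
E
```

```text
chk ball [255.20014146 197.30487249]
w2 (np.float64(-34.33368189111849), 534, -32, np.float64(-0.3600000000000001)) [ 5.34225945e+02 -3.14840554e+01 -3.60299699e-01] -36.956239557922274
w3 (np.float64(-43.31650025103106), 536, -28, np.float64(-0.44000000000000006)) [ 5.35821221e+02 -2.82892138e+01 -3.93613194e-01] -45.951706290421754
[536.50943917 -30.18229408  66.        ]
[563.6744509  -40.34940872  66.        ]
```

Call:
{"api": "arm_command", "payload": {"grip": [1,1,1,1,1,1,1,1,1,1,1,1,1,1], "offset": [[0,0,-0.06],[0,0,-0.15],[0,0,-0.2],[0,0,-0.2],[0,0,-0.2],[0.1,-0.182,0],[0.1,-0.182,0],[0.1,-0.182,0],[0.1,-0.182,0],[0.1,-0.182,0],[0.1,-0.182,0],[0.1,-0.182,0],[0.1,-0.182,0],[0.1,-0.182,0]], "spin": [0,0,0,0,0,0,0,0,0,0,0,0,0,0]}}

```text
clock: 15.15
position: [478.0, -8.3, 128.5]
tcp_rot: [0.0, 0.98, 0.198, 0.0]
force: [1.1, -0.7, -0.5]
opening: 31.2
grip_force: 59.5
```

Call:
{"api": "arm_command", "payload": {"grip": [1,1,1,1,1,1,1,1,1], "offset": [[0,0,0],[0,0,0],[0,0,0],[0,0,0],[0,0,0],[0,0,0],[0,0,0],[0,0,0],[0,0,0]], "spin": [0.062,0.062,0.062,0.062,0.062,0.062,0,0,0]}}

```text
clock: 16.05
position: [478.1, -9.6, 128.0]
tcp_rot: [0.0, 0.985, -0.171, 0.0]
force: [-0.7, -0.4, -0.9]
opening: 31.3
grip_force: 59.5
```

```bash
cat > fit.py <<'E'
from h import *
import sys
from scipy.optimize import minimize
def fit(im,K,M,p,sc=3):
    I=cv2.resize(im,None,fx=sc,fy=sc,interpolation=cv2.INTER_CUBIC); Kc=np.array(K)*sc; Kc[2]+=(sc-1)/2; Kc[3]+=(sc-1)/2
    g=cv2.GaussianBlur(cv2.cvtColor(I,cv2.COLOR_RGB2LAB).astype(float),(0,0),2.5)
    G=sum(np.hypot(cv2.Sobel(g[:,:,k],-1,1,0),cv2.Sobel(g[:,:,k],-1,0,1)) for k in range(3)); G=np.minimum(G,np.percentile(G,97))
    t=np.linspace(0.22,2*np.pi-.22,200)
    def cost(v):
        x,y,a=v; c=np.array([np.cos(a),np.sin(a)]); n=np.array([-c[1],c[0]])
        P=[np.c_[x+21*np.cos(t+a),y+21*np.sin(t+a)]]
        l=np.linspace(21,32,30)[:,None]; w=np.linspace(-4,4,20)[:,None]; o=np.array([x,y])
        P+=[o+c*l+n*4,o+c*l-n*4,o+c*32+n*w]
        P=np.vstack(P); X=np.c_[P,np.full(len(P),66.)]; q=(X-p)@M; u=Kc[0]*q[:,0]/q[:,2]+Kc[2]; w_=Kc[1]*q[:,1]/q[:,2]+Kc[3]
        s=cv2.remap(G.astype(np.float32),u.astype(np.float32)[None],w_.astype(np.float32)[None],cv2.INTER_LINEAR)[0]
        return -(s[:200].mean()+s[200:].mean())
    b=min((cost((x,y,a)),x,y,a) for x in np.arange(527,543) for y in np.arange(-40,-22) for a in np.arange(-.6,-.1,.05))
    r=minimize(cost,b[1:],method='Nelder-Mead',options=dict(initial_simplex=[np.array(b[1:])+d for d in([0,0,0],[1,0,0],[0,1,0],[0,0,.04])]))
    return r.x,r.fun
E
python3 - <<'E'
from fit import *
im,K,M,p=cam('wrist'); save('w8.png',im); s=manip.state(); A=rot(s['tcp_rot'])
print(s['clock'],s['position'],s['opening'],s['force'],A.round(3)[:2].tolist(),np.arctan2(A[1,0],A[0,0]))
print(proj([535,-31,66],K,M,p)); print(fit(im,K,M,p))
d=np.load('w2.npz'); print(fit(d['im'],d['K'],d['M'],d['p']))
E
```

```text
16.1 [478.02787774  -9.61876032 127.9309319 ] 31.25322360747071 [ 0.1692154  -1.01333683 -0.83895158] [[0.941, -0.338, 0.0], [-0.338, -0.941, -0.0]] -0.34434097947782577
[256.94049361 125.49563639]
(array([ 5.34429701e+02, -3.14181950e+01, -3.61989235e-01]), np.float64(-92.16424560546875))
(array([ 5.34328971e+02, -3.14958746e+01, -3.60213006e-01]), np.float64(-99.72113037109375))
```

Call:
{"api": "arm_command", "payload": {"grip": [1,1,1,1,1,1,1,1], "offset": [[0.1,0.01,0],[0.1,0,0],[0.1,0,0],[0.1,0,0],[0,0,0.1],[0,0,0.1],[0,0,0],[0,0,0]], "spin": [0,0,0,0,0,0,0,0]}}

```text
clock: 16.9
position: [532.9, -31.1, 96.6]
tcp_rot: [0.0, 0.985, -0.172, -0.001]
force: [0.4, -0.1, -0.9]
opening: 31.2
grip_force: 59.6
```

Call:
{"api": "arm_command", "payload": {"grip": [1,1,1,1,1,1,1,1], "offset": [[0.007,0,0],[0,0,0.015],[0,0,0.015],[0,0,0.015],[0,0,0.015],[0,0,0.015],[0,0,0.015],[0,0,0]], "spin": [0,0,0,0,0,0,0,0]}}

```text
clock: 17.7
position: [534.7, -31.7, 83.7]
tcp_rot: [0.0, 0.985, -0.172, -0.0]
force: [-0.6, 0.2, -0.1]
opening: 31.3
grip_force: 59.6
```

Call:
{"api": "arm_command", "payload": {"grip": [1,1,1,1,1,1], "offset": [[0,0,0.015],[0,0,0.015],[0,0,0.015],[0,0,0.01],[0,0,0.01],[0,0,0]], "spin": [0,0,0,0,0,0]}}

```text
clock: 18.3
position: [534.8, -31.7, 74.2]
tcp_rot: [0.0, 0.985, -0.172, -0.0]
force: [-0.4, -0.3, -0.1]
opening: 31.2
grip_force: 59.6
```

Call:
{"api": "arm_command", "payload": {"grip": [1,1,1,1,1], "offset": [[0,0,0.012],[0,0,0.01],[0,0,0.01],[0,0,0],[0,0,0]], "spin": [0,0,0,0,0]}}

```text
clock: 18.8
position: [535.2, -31.7, 70.3]
tcp_rot: [-0.0, 0.985, -0.172, 0.0]
force: [-1.0, 0.7, 3.3]
opening: 31.3
grip_force: 60.0
```

Call:
{"api": "arm_command", "payload": {"grip": [1,1,1,1,1], "offset": [[0,0,0.013],[0,0,0.013],[0,0,0.01],[0,0,0],[0,0,0]], "spin": [0,0,0,0,0]}}

```text
clock: 19.3
position: [535.2, -31.8, 65.2]
tcp_rot: [-0.0, 0.985, -0.172, 0.0]
force: [-2.1, 0.3, 8.7]
opening: 31.2
grip_force: 60.4
```

Call:
{"api": "arm_command", "payload": {"grip": [1,1,1,1,1], "offset": [[0,0,0.013],[0,0,0.008],[0,0,0],[0,0,0],[0,0,0]], "spin": [0,0,0,0,0]}}

```text
clock: 19.8
position: [535.3, -31.8, 64.2]
tcp_rot: [-0.0, 0.985, -0.172, 0.001]
force: [-7.6, 1.3, 17.8]
opening: 31.6
grip_force: 61.6
```

The force rose to 18 N, above the 10 N spring load at the bottom, with the knob's foot at about 58 mm. So the shaft is on its bottom stop with the knob home, and I'm handing in.

```bash
python3 -c "
from rig import manip
s=manip.state(); print(s['clock'],s['position'],s['force'],s['grip_force'])
print(manip.hand_in())"
```

```text
19.8 [535.34219281 -31.77992995  64.24371883] [-7.58846102  1.27387862 17.80693126] 61.6308107716759
the job is handed in; nothing more can be done
None
```

I handed the job in at 19.8 s: I swirled the cup at about 45° for over a second and lowered it to its stop, then fitted the knob and held it pressed down (about 18 N, at the shaft's bottom stop); the hand-in returned no verdict.

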